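Push the food dish through the crate's swing flap

ROBOT

A 6-joint arm with a two-finger parallel gripper is mounted at the origin on the work surface. World frame = base frame: x ahead of the robot, y to its left, z up, the work surface at z = 0. Lengths are in m, angles in rad, forces in N, time in s.
With the tool pointing down it reaches from about 0.35 to 0.975 m from the base axis. Payload 4.9 kg.
Tool frame: the origin (TCP) lies midway between the tips of the shut fingers; the grasp point (between the pads) lies 19 mm behind it; z points along the fingers, y is the direction in which the jaws open and shut (so a half turn about z gives the same grasp; the last joint's range is limited). The gripper opens to 85 mm and grips with 20 to 120 N. Pads are 22 mm wide; open, the fingers measure 114 mm over their backs; the gripper's body (76 mm by 85 mm) begins 54 mm behind the grasp point. The pads swing forward as they close: fully open they stand 13 mm farther back than shut.
Start: joints at [-1.356, 0.053, 1.613, -0, 1.476, -0.119], TCP at [0.205, -0.59, 0.231] pointing down, gripper open.
Joint ranges: [-3.01, 3.01], [-1.01, 2.22], [0.06, 2.58], [-1.02, 4.17], [0.09, 2.62], [-3.14, 3.14]. Speed limits (rad/s): [2.57, 2.57, 3.14, 3.14, 3.14, 3.14].

INTERFACE

Orientations are given as a rotation vector (axis times angle).
In Python, from station import ctrl gives the robot as it stands.
- The arm moves only by the tool drive_tool, never from a script. Its argument "moves" is one flat list of numbers, 7 for each row, row after row: the turn, a rotation vector about the world's x, y, z in degrees, then the shift along the world's x, y, z in m, then the closure, from 0 (fully open) to 1 (shut). A call has exactly 5 rows; each row shifts and turns the commanded pose from where the row before left it; what a row does not reach is not made up. A row lasts 1/8 s, in which the tool goes at most 62.5 mm and 10.7 degrees, less where a joint would pass 70% of its speed; a pose out of reach is approached as far as the arm can. A call is refused whole if a number of a shift passes 0.0625 or a number of a turn 10.7, either way. A call with a gripper value outside its range is refused whole. The fingers move at their own pace and stop on an object; "newtons" is the grip in N (left out, the last holds). Time passes only in rows, so rows that do not move let the fingers close, or fill a call up. It gives the time, the measured TCP pose, the force and the opening at its end, in the units of the state.
- ctrl.get_obs(): the state, without advancing time (a new reading comes with each control period).
- ctrl.get_image(name): name is "scene" or "side" or "wrist"; returns the picture (480x640x3 uint8, red, green, blue); there is no depth.
- ctrl.get_calibration(name): a dict with "fx", "fy", "cx", "cy" (pixels), "rvec" (rotation vector, rad) and "tvec" (3), from world to camera coordinates, as OpenCV has them; the wrist camera has in their place "T_tool_cam" (4x4, takes a point from camera to tool coordinates, whose origin is the TCP and whose axes are the flange's). Camera axes: x right, y down, z forward; pixel columns grow to the right and rows downward; lengths in m; the calibration is good to about 2 mm. A picture is of the moment at which its call begins: read the wrist's pose just before it. get_calibration takes no time and is no camera call.
- ctrl.finish_job(): hands the job in, once; it reports no verdict.
The state is a dict: "t": time; "q": joint angles; "dq": joint speeds; "effort": joint torques, N m; "tool_pos": TCP position; "tool_rot": TCP orientation; "contact_force": force on the tool from outside, world axes, zero at the start; "wrist_torque": the same for the moment, N m; "opening": finger opening in m.
Only numpy, scipy, OpenCV 4.12 (cv2) and the standard library are available. Lean on these libraries where they do the work, as an engineer would, in place of code of your own. Each camera call takes 0.05 s, during which the arm holds its last target.

TASK

Push the little ceramic food dish from the crate's front ledge through the self-closing flap into the crate: first open the flap with one finger of the gripper and keep that finger on it while the other finger pushes the dish through the doorway. Leave the dish standing upright inside, far enough in that the flap swings fully shut behind it, and take the fingers away. Only push: do not lift, carry or tip the dish, and leave the dome, the willow ring, the comb and the scoop where they are.

Things in the scene. Friction and masses are not known exactly. Their poses are not given: they have to be found in the camera images.
- crate: Low mint green plastic crate, open above, fixed to the board. Origin: centre of the doorway, at board height; x points through the doorway into the crate, y left, z up. A flat 6 mm floor plate without sill or rims is both inside floor and front ledge (ledge x -105 to 0 mm, 158 mm wide). Walls 4 mm thick, tops at 56 mm. Inside: x 2 to 210 mm, y -75 to 75 mm, empty.
- flap (a joint): Flap angle (rad): 0 shut, up to 1.7 open. Upright panel 4 mm thick, 70 mm long, 8 to 54 mm above the board, hinged on a vertical axis at a steel pin on the left doorpost (crate x 0, y 36 mm). Opens only inwards (crate +x); a light spring shuts it (0.012 N m shut, 0.03 wide open: under 1 N at mid-panel). A dish with any part within 70 mm of the hinge axis blocks it or is pushed back.
- doorway (a point): Middle of the doorway in the front wall (crate x = 0), on the floor plate, 6 mm above the board. The doorway is 72 mm wide (crate y -36 to 36 mm) and has nothing across its top: fingers pointing down can travel in through it and leave upwards. The shut flap fills it.
- flap_edge (a point): Middle of the flap's free upright edge, 70 mm from the hinge, 31 mm above the board.
- dish: Round white ceramic food dish, empty, 50 mm across at its foot, 47 mm at its rim, 30 mm tall, wall 5 mm, about 0.15 kg, loose. Origin: centre of its underside; z up. It starts on the ledge, its centre 62 to 74 mm before the doorway and up to 10 mm to either side of its middle.
- dome: Terracotta hideaway dome, 84 mm across, 60 mm tall, loose; a bystander. Origin: centre of its underside.
- ring: Flat willow ring, 72 mm outside, 46 mm hole, 14 mm thick, lying, loose; a bystander. Origin: centre of its underside.
- comb: Steel grooming comb lying flat, 150 mm along its x, 33 mm wide, 5 mm thick, loose; a bystander. Origin: its middle, underside.
- scoop: Clear acrylic scoop, 147 mm along its x, 50 mm wide, 30 mm tall, loose; a bystander. Origin: on its underside, about 6 mm from mid-length, mouth to +x.
Things that resemble listed ones, but are neither listed nor needed, are in the scene too. What is meant by the dish is not orange, and is the larger of those in its own colour.

How it is judged:
On the way, in this order (a step that is already met when the one before it is completed fails the run):
1. a finger pushes the flap open while the dish is still wholly outside (value of joint flap above 0.35 rad and contact force between the fingers and flap above 0.03 N and x of dish in the frame of crate below -0.024 m), for 0.05 s.
2. the dish passes the doorway while a finger is on the open flap (value of joint flap above 0.5 rad and contact force between the fingers and flap above 0.03 N and x of dish in the frame of crate between -0.015 and 0.045 m), for 0.1 s.
At the end, for the whole second after the job is handed in: The whole dish stands inside the crate behind the doorway, upright (within 0.1 rad) on the crate's floor and at rest; the flap is shut (under 0.1 rad); dome, ring, comb and scoop lie within 30 mm of where they were (x of dish in the frame of crate between 0.03 and 0.19 m and y of dish in the frame of crate between -0.055 and 0.055 m and z of dish in the frame of crate between 0.002 and 0.011 m and angle between dish's own z axis and vertical below 0.1 rad and value of joint flap below 0.1 rad and linear speed of dish below 0.02 m/s and velocity of joint flap below 0.1 rad/s and distance of each of dome, ring, comb, scoop from where it was at the start of the episode below 0.03 m); the robot touches nothing.
It fails at once if the dish is lifted (more than 10 mm off the floor plate) (height (world z) of dish above 0.016 m).
It fails at once if the dish is tipped (over 0.4 rad) (angle between dish's own z axis and vertical above 0.4 rad).
It fails at once if dome, ring, comb or scoop is disturbed (moved over 30 mm) (distance of any of dome, ring, comb, scoop from where it was at the start of the episode above 0.03 m).
It also fails if it takes over 40 s, if anything falls off the work surface, if the arm or the gripper's body presses on something with over 40 N, if the wrist force passes 120 N, or if a joint passes its speed limit or range.

## Working session

There is one attempt and no reset: what is moved stays moved. The work goes in short steps, Python scripts to look and compute and a tool call to move; the robot and the scene stay as the last step left them, time stands still between calls to the robot, and variables do not carry over. Pictures are saved under pics/ and viewed, and the job is handed in when it is done.

Besides the shell and the picture viewer there is one more tool, called after "Call:" in YAML: its name, and indented under it one key for each argument. drive_tool: Moves the arm, as the interface text tells. Its arguments: {"type":"object","properties":{"moves":{"type":"array","items":{"type":"number"}},"newtons":{"type":"number"}},"required":["moves"]}

```bash
mkdir -p pics; ls
python3 - <<'E'
from station import ctrl
import cv2
for n in ["scene","side","wrist"]:
    o=ctrl.get_obs()
    im=ctrl.get_image(n); cv2.imwrite(f"pics/{n}0.png",im[:,:,::-1])
    c=ctrl.get_calibration(n); print(n,c)
print(o)
E
```

```text
pics
scene {'fx': 508.45105586263327, 'fy': 508.45105586263327, 'cx': 328.7354954897697, 'cy': 237.51611930830632, 'rvec': array([ 2.21891965,  1.40683052, -0.43263947]), 'tvec': array([-0.27804229, -0.36467816,  1.05518267])}
side {'fx': 587.0235395665522, 'fy': 587.0235395665522, 'cx': 326.4726071424392, 'cy': 248.74159593263417, 'rvec': array([ 0.39195014, -2.54054932,  1.52679193]), 'tvec': array([0.51774173, 0.11565993, 0.84409453])}
wrist {'fx': 421.3890289666967, 'fy': 421.3890289666967, 'cx': 318.0369757063548, 'cy': 237.43613530033977, 'T_tool_cam': array([[-9.64500483e-05, -9.62946100e-01, -2.69693898e-01,
         6.84673430e-02],
       [ 9.99999947e-01, -1.76841803e-04,  2.73788474e-04,
        -1.01569184e-03],
       [-3.11336699e-04, -2.69693857e-01,  9.62946066e-01,
        -1.42442271e-01],
       [ 0.00000000e+00,  0.00000000e+00,  0.00000000e+00,
         1.00000000e+00]])}
{'t': 0.1, 'q': array([-1.35601821e+00,  5.33195412e-02,  1.61415508e+00,  4.11571285e-05,
        1.47603890e+00, -1.18979753e-01]), 'dq': array([-0.00207261,  0.00047116, -0.002727  ,  0.00023845, -0.00045866,
        0.0011163 ]), 'effort': array([ 3.43537786e-04, -3.94895411e+01, -3.71366143e+01, -1.57800787e-04,
        3.75821226e-03, -5.53800579e-07]), 'tool_pos': array([ 0.20464778, -0.58993996,  0.23016915]), 'tool_rot': array([-3.09605671e+00, -5.21510558e-01,  8.01417856e-05]), 'contact_force': array([-0.30878423,  0.5608944 , -0.30706425]), 'wrist_torque': array([-0.00538992, -0.0007556 , -0.02295538]), 'opening': 0.08586722490414975}
```

View pics/scene0.png

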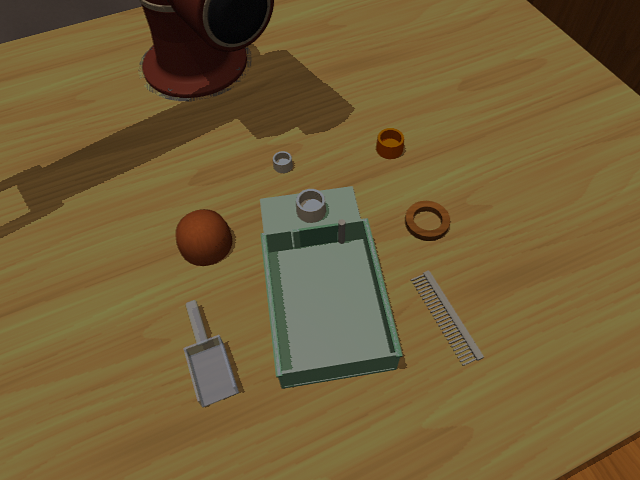

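View pics/side0.png

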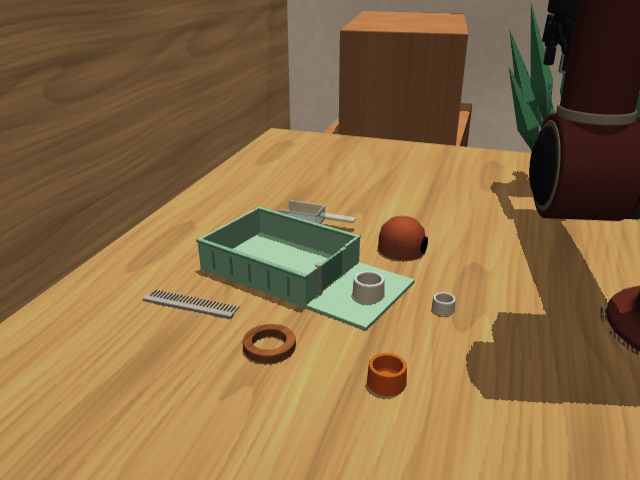

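View pics/wrist0.png

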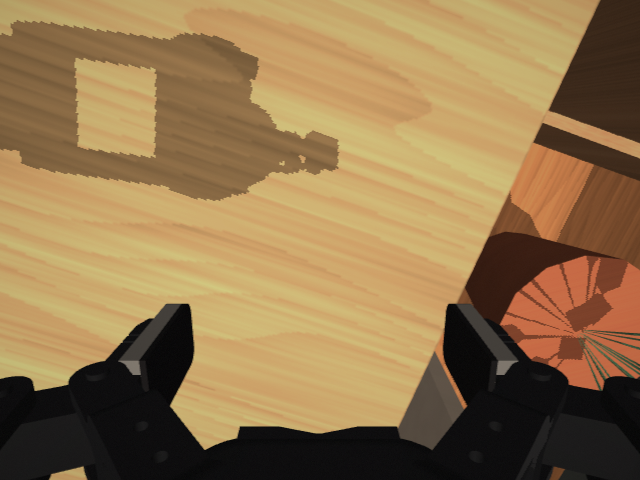

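The scene shows the crate with its ledge facing the robot, the white dish at about (311,205), the steel hinge pin at (342,232), and the small white decoy at (283,161). I'll zoom in for precise corners.

Run:
```python
import cv2
a=cv2.imread("pics/scene0.png")[180:395,250:410]; cv2.imwrite("pics/z1.png",cv2.resize(a,None,fx=2.79,fy=2.79,interpolation=cv2.INTER_CUBIC))
a=cv2.imread("pics/side0.png")[200:335,190:420]; cv2.imwrite("pics/z2.png",cv2.resize(a,None,fx=3.4,fy=3.4,interpolation=cv2.INTER_CUBIC))
```

```text
(no output)
```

View pics/z1.png

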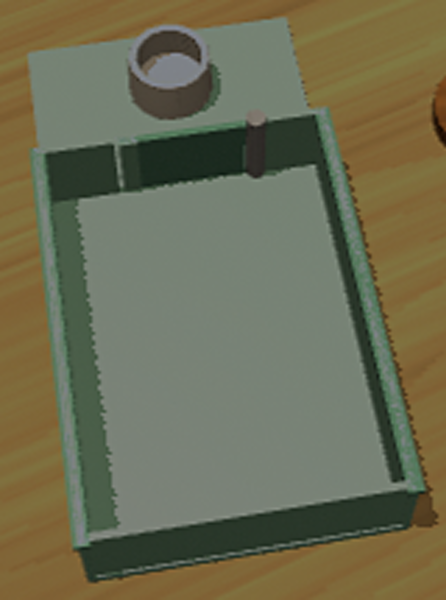

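View pics/z2.png

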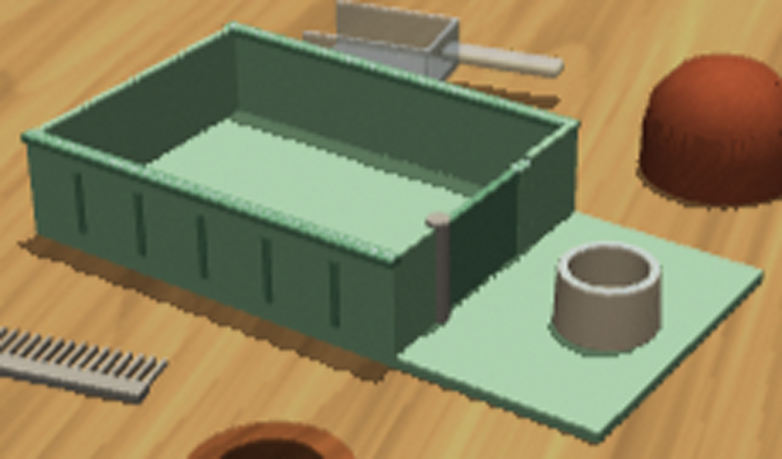

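```bash
cat > h.py <<'E'
import numpy as np, cv2
from station import ctrl
from scipy.optimize import least_squares
C={n:ctrl.get_calibration(n) for n in ["scene","side"]}
def proj(n,P):
    c=C[n];K=np.array([[c['fx'],0,c['cx']],[0,c['fy'],c['cy']],[0,0,1]])
    return cv2.projectPoints(np.array(P,float).reshape(-1,3),c['rvec'],c['tvec'],K,None)[0].reshape(-1,2)
def back(n,uv,z):
    c=C[n];R=cv2.Rodrigues(c['rvec'])[0];o=-R.T@c['tvec']
    d=R.T@np.array([(uv[0]-c['cx'])/c['fx'],(uv[1]-c['cy'])/c['fy'],1]);return (o+d*(z-o[2])/d[2])
E
python3 - <<'E'
from h import *
P=np.array([(-105,79,6),(-105,-79,6),(214,-79,56),(214,79,56),(-2,79,56),(-2,-79,56)])/1e3
z1=np.array([(287,18),(29,52),(78,547),(420,490),(324,110),(36,151)])/2.79+[250,180]
z2=np.array([(600,438),(762,273),(234,27),(25,137),(397,262),(578,124)])/3.4+[190,200]
def W(p):
    c,s=np.cos(p[2]),np.sin(p[2]);return P@np.array([[c,-s,0],[s,c,0],[0,0,1]]).T+[p[0],p[1],0]
for ns in (["scene"],["side"],["scene","side"]):
    f=lambda p:np.concatenate([(proj(n,W(p))-{"scene":z1,"side":z2}[n]).ravel() for n in ns])
    r=least_squares(f,[.6,0,0]);print(ns,r.x.round(4),np.abs(r.fun).max().round(2),r.fun.round(1))
p=r.x
c,s=np.cos(p[2]),np.sin(p[2])
for n,uv in(("scene",np.array([170,54])/2.79+[250,180]),("side",np.array([609,270])/3.4+[190,200])):
    b=back(n,uv,.036);d=b[:2]-p[:2];print(n,b,"crate",c*d[0]+s*d[1],-s*d[0]+c*d[1])
for n,uv in(("scene",np.array([256,116])/2.79+[250,180]),("side",np.array([438,219])/3.4+[190,200])):
    b=back(n,uv,.058);d=b[:2]-p[:2];print("pin",n,b,"crate",c*d[0]+s*d[1],-s*d[0]+c*d[1])
E
```

```text
['scene'] [ 0.5223  0.0412 -0.2758] 0.89 [ 0.3  0.5 -0.2  0.9 -0.4 -0.3  0.5  0.   0.8 -0.5 -0.9 -0.5]
['side'] [ 0.5173  0.0425 -0.2706] 0.53 [ 0.  -0.4  0.5 -0.1 -0.5 -0.5  0.2  0.  -0.5  0.5  0.3  0.3]
['scene', 'side'] [ 0.52    0.0412 -0.2735] 2.1 [-0.5 -0.5 -0.9  0.  -0.7 -1.8 -0.1 -1.7 -0.  -1.7 -1.5 -1.5 -1.9 -1.3
 -1.  -0.6 -1.3 -1.  -0.7 -0.7 -2.1 -0.3 -0.9 -0.2]
scene [0.45752126 0.06230354 0.036     ] crate -0.06585633954907201 0.0034977850805702967
side [0.45487119 0.0634871  0.036     ] crate -0.06872757341388834 0.003921700636066873
pin scene [0.53126082 0.0809413  0.058     ] crate 0.0001100671656982799 0.041357030136160135
pin side [0.5299315 0.0798558 0.058    ] crate -0.0008767085077740523 0.039952869811949385
```

Crate at about world (0.520, 0.0415), yaw −15.7°; dish at about crate (−67, +4) mm. Plan: put the jaw axis along crate x with the dish between the fingers. The front finger opens the flap and the rear finger pushes. The gripper sits about 6 mm towards the hinge side.

Call:
drive_tool:
  moves: [0,0,3.7,0.017,0.044,0,0.27,0,0,3.7,0.017,0.044,0,0.27,0,0,3.7,0.017,0.044,0,0.27,0,0,3.7,0.017,0.044,0,0.27,0,0,3.7,0.017,0.044,0,0.27]

```text
t: 0.78
tool_pos: [0.29, -0.3689, 0.2309]
tool_rot: [-2.972, -1.016, -0.0]
contact_force: [-0.5, 0.2, 0.5]
opening: 0.0625
```

Call:
drive_tool:
  moves: [0,0,3.7,0.017,0.044,0,0.27,0,0,3.7,0.017,0.044,0,0.27,0,0,3.7,0.017,0.044,0,0.27,0,0,3.7,0.017,0.044,0,0.27,0,0,3.7,0.017,0.044,0,0.27]

```text
t: 1.4
tool_pos: [0.3749, -0.149, 0.2311]
tool_rot: [2.771, 1.48, 0.0]
contact_force: [0.9, 0.4, -0.8]
opening: 0.0625
```

Call:
drive_tool:
  moves: [0,0,3.7,0.017,0.044,0,0.27,0,0,3.7,0.017,0.044,0,0.27,0,0,3.7,0.017,0.044,0,0.27,0,0,3.7,0.017,0.044,0,0.27,0,0,3.7,0.017,0.044,0,0.27]

```text
t: 2.02
tool_pos: [0.4599, 0.0711, 0.2311]
tool_rot: [2.496, 1.907, -0.0]
contact_force: [-0.0, -0.4, 0.1]
opening: 0.0624
```

```bash
cat >> h.py <<'E'
def wrist(name):
    o=ctrl.get_obs();im=ctrl.get_image("wrist");cv2.imwrite(name,im[:,:,::-1]);return o
def wback(o,uv,z):
    c=ctrl.get_calibration("wrist");T=c['T_tool_cam'];R=cv2.Rodrigues(o['tool_rot'])[0]
    d=R@T[:3,:3]@np.array([(uv[0]-c['cx'])/c['fx'],(uv[1]-c['cy'])/c['fy'],1]);p=R@T[:3,3]+o['tool_pos']
    return p+d*(z-p[2])/d[2]
def crate(b,p=(.520,.0415,-.2735)):
    c,s=np.cos(p[2]),np.sin(p[2]);d=np.array(b[:2])-p[:2];return np.array([c*d[0]+s*d[1],-s*d[0]+c*d[1]])
E
python3 - <<'E'
from h import *
import pickle
o=wrist("pics/w1.png");pickle.dump(o,open("o1.pkl","wb"));print(o['tool_pos'],o['tool_rot'])
im=ctrl.get_image("scene");cv2.imwrite("pics/s1.png",im[:,:,::-1])
E
```

```text
[0.45994633 0.07113233 0.23111101] [ 2.49615689e+00  1.90723164e+00 -5.35720963e-05]
```

View pics/w1.png

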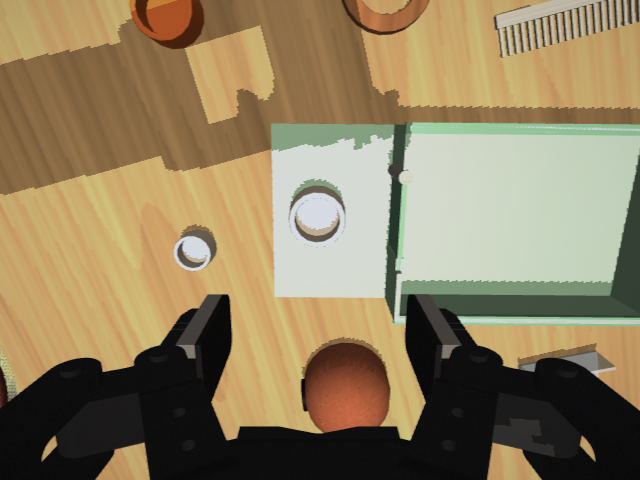

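View pics/s1.png

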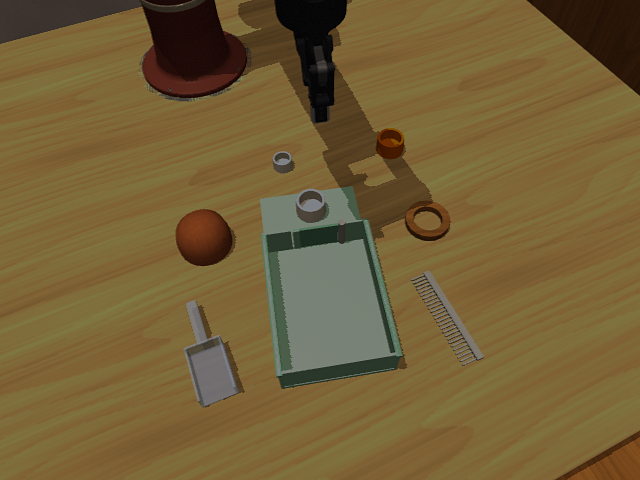

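The wrist view shows the dish rim centre at about (317,217), ledge corners at (272,124) and (275,297), and the pin at (405,177). The jaws line up with crate x.

Run:
```python
from h import *
import pickle
o=pickle.load(open("o1.pkl","rb"))
for n,uv,z in (("rim",(317,217),.036),("led+",(272,124),.006),("led-",(275,297),.006),("pin",(405,177),.056),("endpost",(398,271),.055),("wallcorner",(396,324),.056)):
    b=wback(o,uv,z);print(n,b.round(4),crate(b).round(4))
print("tcp",crate(o['tool_pos']),np.degrees(np.arctan2(*(cv2.Rodrigues(o['tool_rot'])[0][1::-1,1]))))
```

```text
rim [0.4566 0.0638 0.036 ] [-0.067   0.0043]
led+ [0.4393 0.1446 0.006 ] [-0.1055  0.0774]
led- [ 0.3962 -0.007   0.006 ] [-0.1062 -0.0801]
pin [0.5299 0.0805 0.056 ] [-0.001   0.0402]
endpost [0.5089 0.008  0.055 ] [-0.0017 -0.0353]
wallcorner [ 0.4972 -0.0369  0.056 ] [-0.0008 -0.0816]
tcp [-0.06582535  0.01231026] -15.235480892677863
```

Call:
drive_tool:
  moves: [0,0,-0.4,-0.002,-0.002,-0.035,0.27,0,0,0,0,0,-0.045,0.27,0,0,0,0,0,-0.045,0.27,0,0,0,0,0,-0.035,0.27,0,0,0,0,0,-0.015,0.27]

```text
t: 2.75
tool_pos: [0.4558, 0.067, 0.0538]
tool_rot: [-2.504, -1.893, 0.006]
contact_force: [0.1, 0.3, 1.4]
opening: 0.0621
```

Run:
```python
from h import *
o=wrist("pics/w2.png");print(crate(o['tool_pos']),o['tool_pos'])
im=ctrl.get_image("side")[150:370,250:500];cv2.imwrite("pics/d2.png",cv2.resize(im[:,:,::-1],None,fx=2.7,fy=2.7))
```

```text
[-0.06868721  0.00725495] [0.45582538 0.06703792 0.05381487]
```

View pics/w2.png

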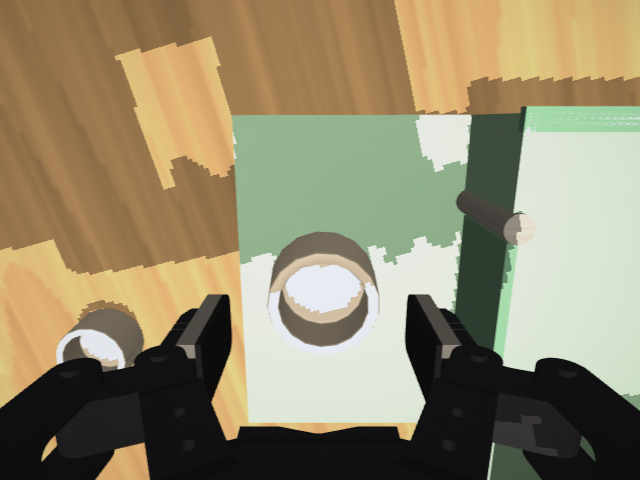

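View pics/d2.png

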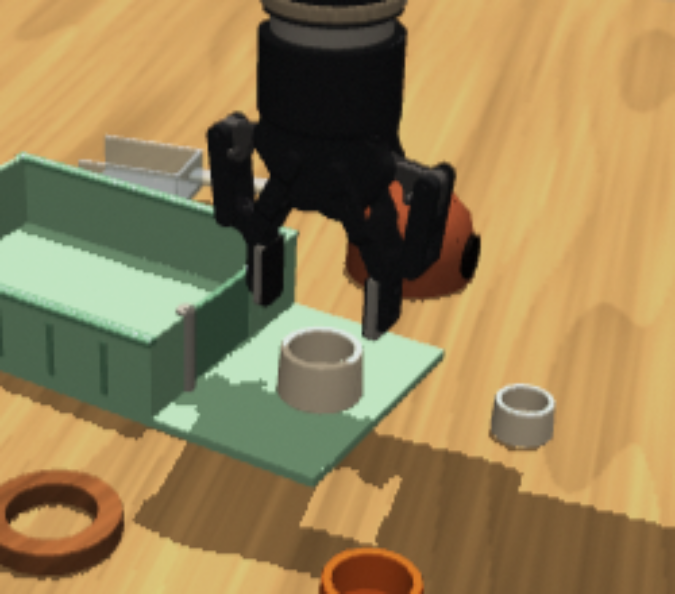

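Call:
drive_tool:
  moves: [0,0,0,0.0024,0.0022,0,0.27,0,0,0,0,0,-0.014,0.27,0,0,0,0,0,-0.014,0.27,0,0,0,0,0,-0.014,0.27,0,0,0,0,0,0,0.27]

```text
t: 3.48
tool_pos: [0.4585, 0.0697, 0.0123]
tool_rot: [-2.503, -1.894, 0.005]
contact_force: [-0.6, -0.0, -0.4]
opening: 0.0624
```

Run:
```python
from h import *
o=wrist("pics/w3.png");print(crate(o['tool_pos']),o['tool_pos'],o['contact_force'])
im=ctrl.get_image("side")[200:370,270:470];cv2.imwrite("pics/d3.png",cv2.resize(im[:,:,::-1],None,fx=3.5,fy=3.5))
```

```text
[-0.06682207  0.01055872] [0.45851355 0.06971511 0.01232001] [-0.56033826 -0.0133676  -0.40592791]
```

View pics/w3.png

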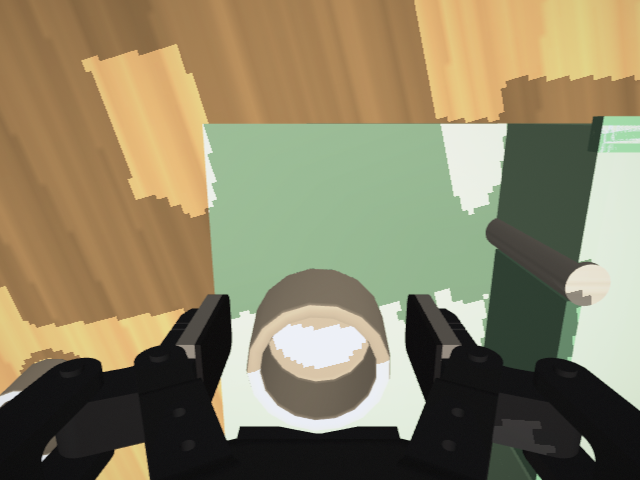

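View pics/d3.png

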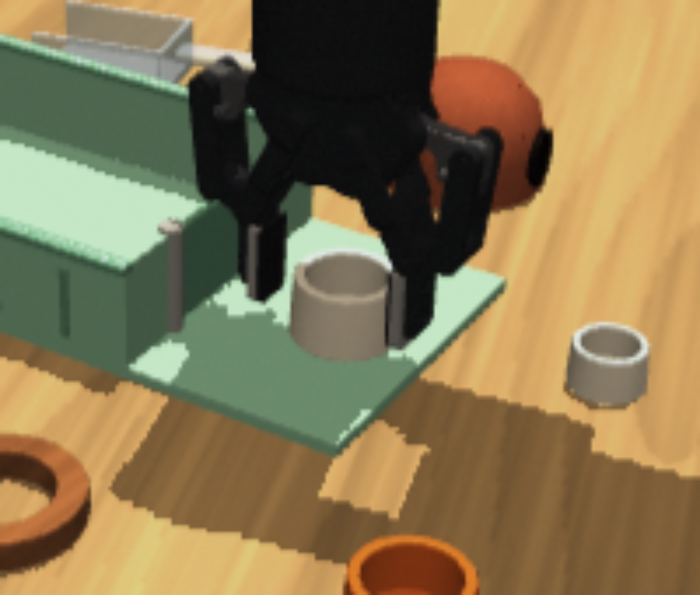

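Both fingers straddle the dish and touch nothing; the rear finger is just behind the dish and the front one is short of the flap. Pushing along crate +x.

Call:
drive_tool:
  moves: [0,0,0,0.0058,-0.0016,0,0.27,0,0,0,0.0058,-0.0016,0,0.27,0,0,0,0.0058,-0.0016,0,0.27,0,0,0,0.0058,-0.0016,0,0.27,0,0,0,0.0058,-0.0016,0,0.27]

```text
t: 4.2
tool_pos: [0.4891, 0.0617, 0.0142]
tool_rot: [-2.504, -1.895, 0.001]
contact_force: [-3.8, 1.8, 1.2]
opening: 0.0624
```

Run:
```python
from h import *
o=wrist("pics/w4.png");print(crate(o['tool_pos']),o['tool_pos'],o['contact_force'])
im=ctrl.get_image("scene")[160:310,240:420];cv2.imwrite("pics/s4.png",cv2.resize(im[:,:,::-1],None,fx=4,fy=4))
```

```text
[-0.03525373  0.01113405] [0.48906394 0.06174235 0.01418248] [-3.77180618  1.80020489  1.15979419]
```

View pics/w4.png

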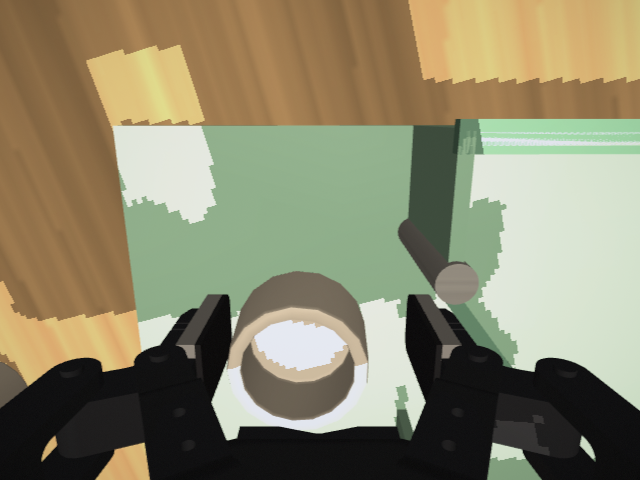

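View pics/s4.png

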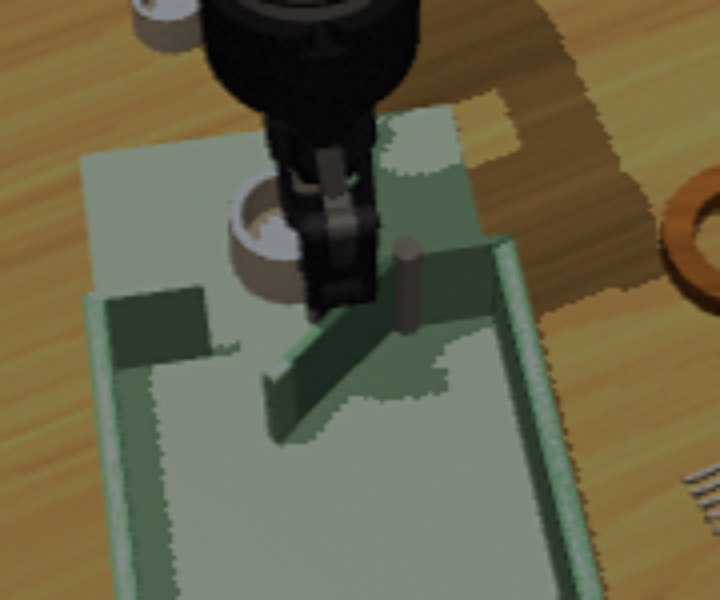

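The flap is open about 0.7 rad on the front finger and the dish is still outside at x ≈ −42 mm. Continuing.

Call:
drive_tool:
  moves: [0,0,0,0.0058,-0.0017,-0.001,0.27,0,0,0,0.0058,-0.0017,-0.001,0.27,0,0,0,0.0058,-0.0017,0,0.27,0,0,0,0.0058,-0.0017,0,0.27,0,0,0,0.0058,-0.0017,0,0.27]

```text
t: 4.92
tool_pos: [0.5187, 0.053, 0.0122]
tool_rot: [2.505, 1.895, 0.0]
contact_force: [-1.3, 0.3, 0.5]
opening: 0.0621
```

Run:
```python
from h import *
o=wrist("pics/w5.png");print(crate(o['tool_pos']),o['tool_pos'],o['contact_force'])
im=ctrl.get_image("scene")[160:310,240:420];cv2.imwrite("pics/s5.png",cv2.resize(im[:,:,::-1],None,fx=4,fy=4))
```

```text
[-0.0043105   0.01071082] [0.51874274 0.05297699 0.01224813] [-1.29276119  0.3374603   0.51398954]
```

View pics/w5.png

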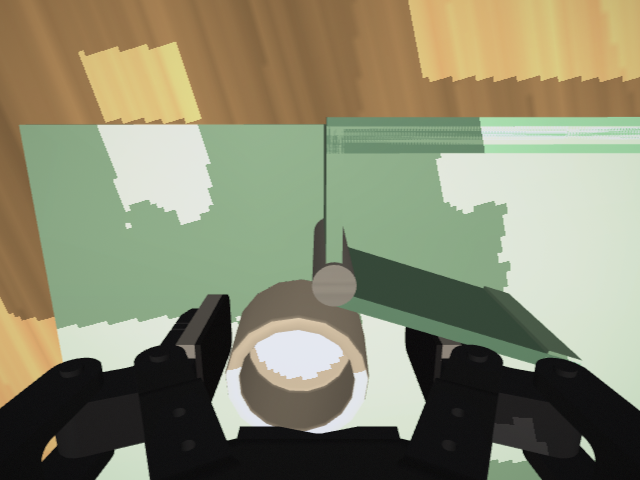

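View pics/s5.png

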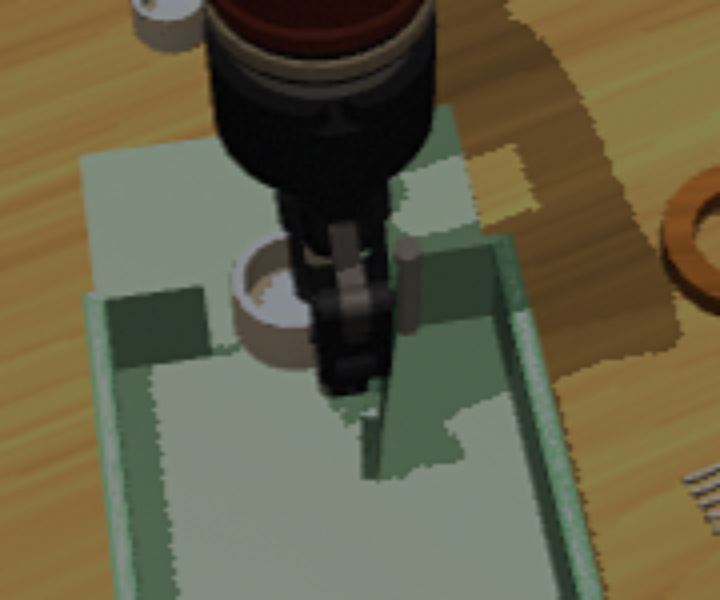

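The dish is entering the doorway at x ≈ −11 mm, with the flap at ~1.25 rad on the front finger. Continuing.

Call:
drive_tool:
  moves: [0,0,0,0.0058,-0.0017,0,0.27,0,0,0,0.0058,-0.0017,0,0.27,0,0,0,0.0058,-0.0017,0,0.27,0,0,0,0.0058,-0.0017,0,0.27,0,0,0,0.0058,-0.0017,0,0.27]

```text
t: 5.65
tool_pos: [0.5477, 0.0446, 0.0124]
tool_rot: [2.505, 1.895, 0.0]
contact_force: [-1.4, -0.5, 1.1]
opening: 0.0625
```

Run:
```python
from h import *
o=wrist("pics/w6.png");print(crate(o['tool_pos']),o['tool_pos'],o['contact_force'])
im=ctrl.get_image("scene")[160:310,240:420];cv2.imwrite("pics/s6.png",cv2.resize(im[:,:,::-1],None,fx=4,fy=4))
```

```text
[0.02579252 0.01045121] [0.54765675 0.04459611 0.01235424] [-1.37686772 -0.51736116  1.09077533]
```

View pics/w6.png

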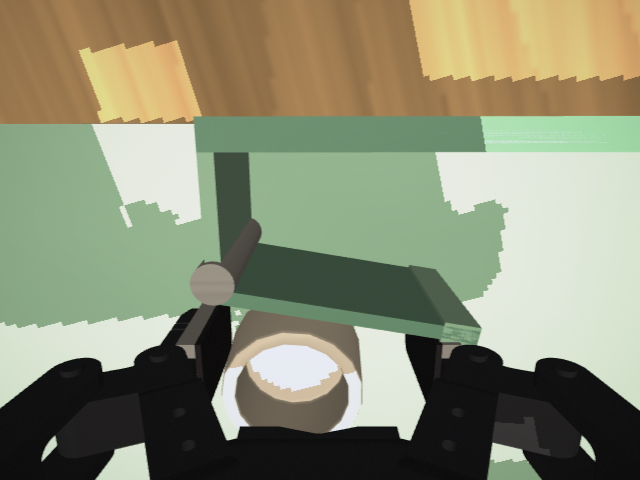

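View pics/s6.png

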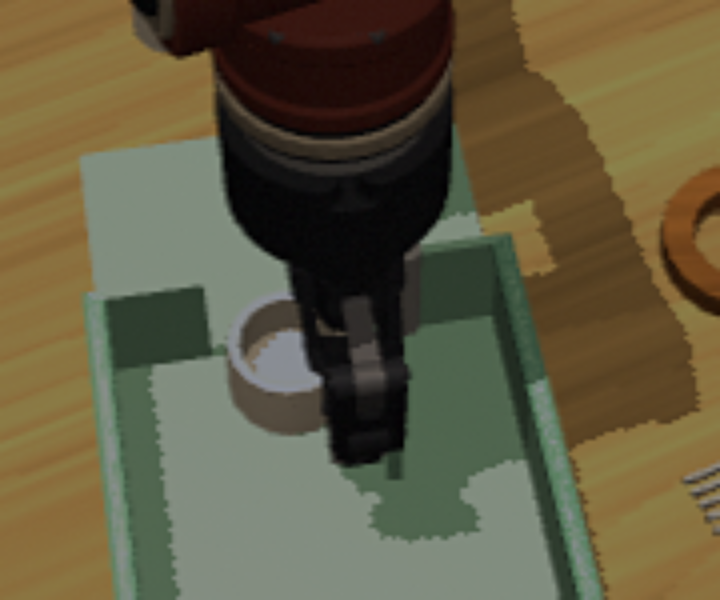

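The dish is inside the doorway plane at x ≈ 19 mm and the finger is still on the flap's edge. The contact has crept toward the pad corner, so I'll recentre about 6 mm to the right and push on.

Call:
drive_tool:
  moves: [0,0,0,-0.0035,-0.0053,0,0.27,0,0,0,0.0067,-0.0019,0,0.27,0,0,0,0.0067,-0.0019,0,0.27,0,0,0,0.0067,-0.0019,0,0.27,0,0,0,0.0067,-0.0019,0,0.27]

```text
t: 6.38
tool_pos: [0.5709, 0.0317, 0.0122]
tool_rot: [-2.505, -1.896, 0.0]
contact_force: [-1.1, -0.7, 0.0]
opening: 0.0623
```

Run:
```python
from h import *
o=wrist("pics/w7.png");print(crate(o['tool_pos']),o['tool_pos'],o['contact_force'])
im=ctrl.get_image("scene")[200:350,240:420];cv2.imwrite("pics/s7.png",cv2.resize(im[:,:,::-1],None,fx=4,fy=4))
```

```text
[0.05166647 0.00433016] [0.57091569 0.03171394 0.01219658] [-1.08523082 -0.68618821  0.01107522]
```

View pics/w7.png

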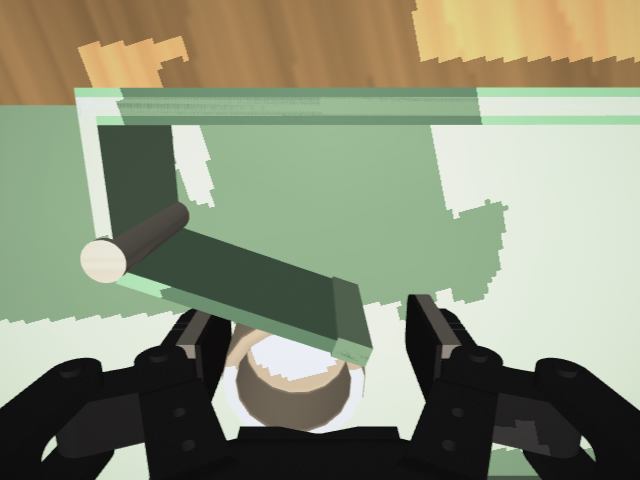

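View pics/s7.png

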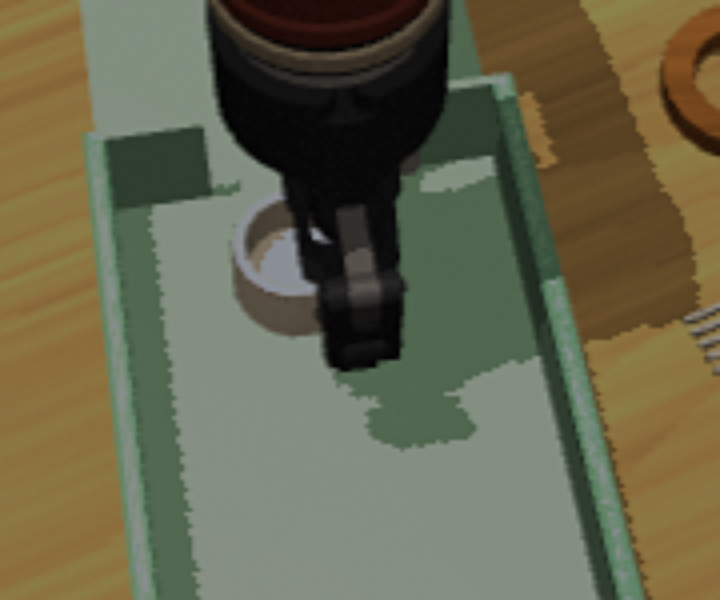

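```bash
python3 - <<'E'
from h import *
o=ctrl.get_obs()
for uv in ((297,372),(299,380)): print(crate(wback(o,uv,.036)))
for uv in ((234,378),(364,378)): print(crate(wback(o,uv,.036)))
E
python3 - <<'E'
import cv2
a=cv2.imread('pics/w7.png')[300:480,200:440];cv2.imwrite('pics/w7z.png',cv2.resize(a,None,fx=3,fy=3))
E
```

```text
[ 0.04519585 -0.00478738]
[ 0.04579796 -0.00774399]
[ 0.02478498 -0.00694931]
[ 0.06683705 -0.00705468]
```

View pics/w7z.png

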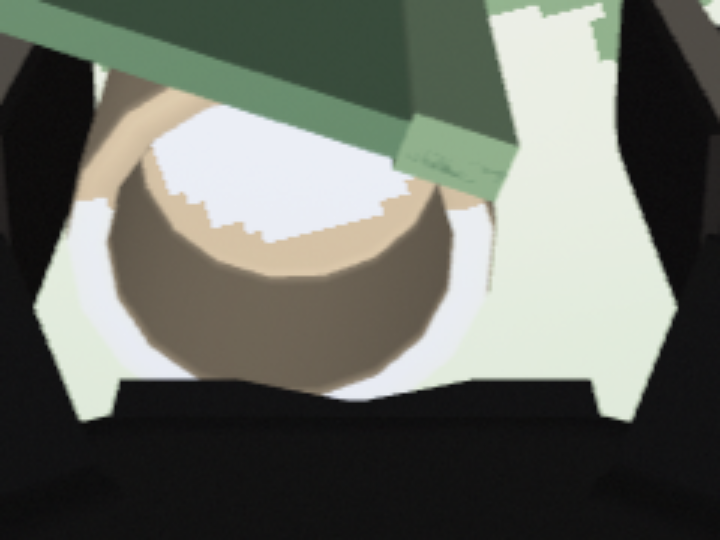

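The dish is at about (45, −8) mm and the flap leaning on it nudges it right. I'll recentre the rear finger behind it and keep pushing.

Call:
drive_tool:
  moves: [0,0,0,-0.0029,-0.0065,0,0.27,0,0,0,-0.0019,-0.0067,0,0.27,0,0,0,0.0077,-0.0022,0,0.27,0,0,0,0.0077,-0.0022,0,0.27,0,0,0,0.0077,-0.0022,0,0.27]

```text
t: 7.1
tool_pos: [0.5894, 0.0118, 0.0123]
tool_rot: [2.505, 1.895, 0.0]
contact_force: [-0.9, -0.6, -1.2]
opening: 0.0625
```

Run:
```python
from h import *
o=wrist("pics/w8.png");print(crate(o['tool_pos']),o['tool_pos'],o['contact_force'])
im=ctrl.get_image("scene")[200:350,240:420];cv2.imwrite("pics/s8.png",cv2.resize(im[:,:,::-1],None,fx=4,fy=4))
```

```text
[ 0.07487786 -0.00980828] [0.58944551 0.01183155 0.01226137] [-0.86449475 -0.64168726 -1.15644963]
```

View pics/w8.png

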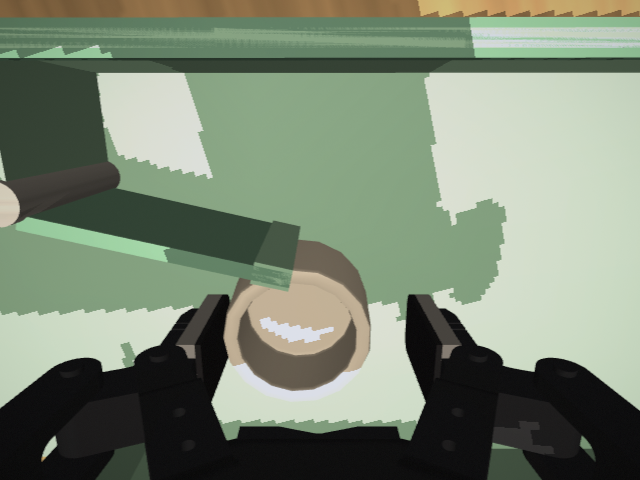

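View pics/s8.png

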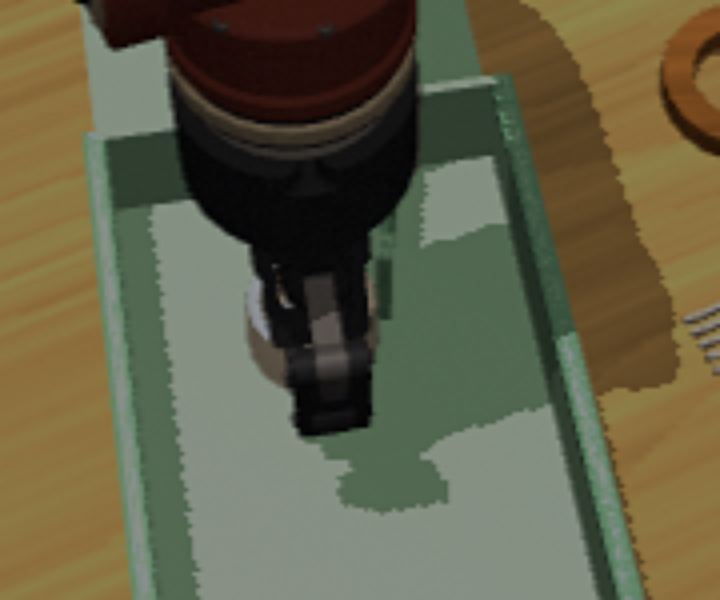

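Call:
drive_tool:
  moves: [0,0,0,0.0077,-0.0022,0,0.27,0,0,0,0.0077,-0.0022,0,0.27,0,0,0,0.0077,-0.0022,0,0.27,0,0,0,0.0077,-0.0022,0,0.27,0,0,0,0.0077,-0.0022,0,0.27]

```text
t: 7.82
tool_pos: [0.6279, 0.0009, 0.0122]
tool_rot: [2.505, 1.895, 0.0]
contact_force: [-0.4, 0.1, 1.5]
opening: 0.0624
```

Run:
```python
from h import *
o=wrist("pics/w9.png");print(crate(o['tool_pos']),o['tool_pos'],o['contact_force'])
```

```text
[ 0.11486681 -0.00995109] [0.62790956 0.00089291 0.01224715] [-0.35977068  0.10223714  1.46800069]
```

View pics/w9.png

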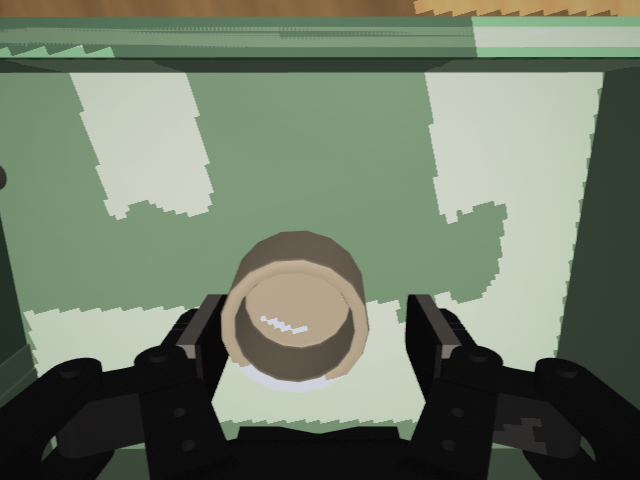

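The dish is at x ≈ 108 mm, clear of the flap's sweep. A little further, back off slightly, then rise straight up.

Call:
drive_tool:
  moves: [0,0,0,0.0077,-0.0022,0,0.27,0,0,0,-0.0029,0.0008,0,0.27,0,0,0,0,0,0.01,0.27,0,0,0,0,0,0.025,0.27,0,0,0,0,0,0.04,0.27]

```text
t: 8.5
tool_pos: [0.6307, -0.0002, 0.087]
tool_rot: [-2.504, -1.894, 0.003]
contact_force: [0.3, -0.6, 0.4]
opening: 0.0622
```

Call:
drive_tool:
  moves: [0,0,0,0,0,0.045,0.27,0,0,0,0,0,0.045,0.27,0,0,0,-0.03,0,0.04,0.27,0,0,0,-0.03,0,0,0.27,0,0,0,0,0,0,0.27]

```text
t: 9.12
tool_pos: [0.5711, -0.0002, 0.2187]
tool_rot: [2.504, 1.895, 0.003]
contact_force: [-0.2, 0.8, -0.0]
opening: 0.0624
```

Run:
```python
from h import *
import pickle
o=wrist("pics/w10.png");print(crate(o['tool_pos']),o['tool_pos'],o['contact_force']);pickle.dump(o,open("o10.pkl","wb"))
im=ctrl.get_image("scene");cv2.imwrite("pics/s10.png",im[:,:,::-1])
im=ctrl.get_image("side");cv2.imwrite("pics/d10.png",im[:,:,::-1])
```

```text
[ 0.06051188 -0.02637129] [ 5.71139771e-01 -2.35548806e-04  2.18669838e-01] [-0.18855625  0.83699147 -0.02476539]
```

View pics/w10.png

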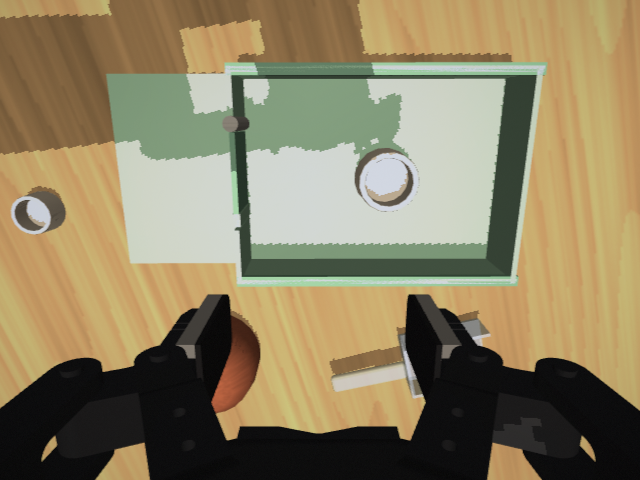

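View pics/s10.png

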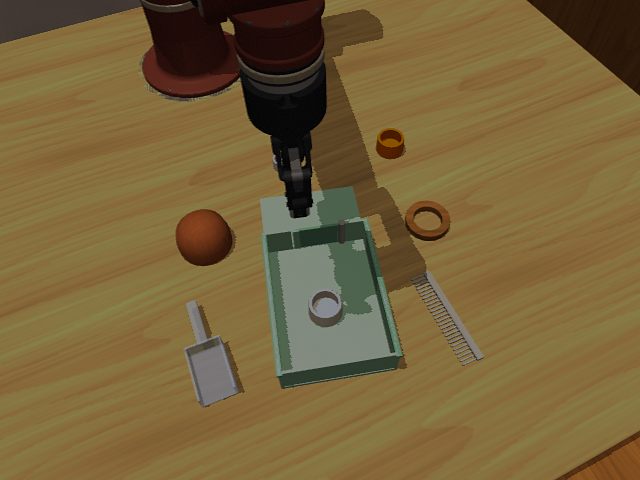

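View pics/d10.png

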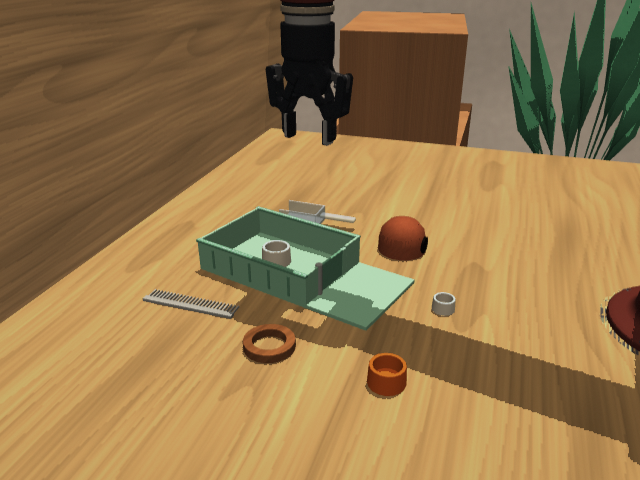

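The pictures show the dish standing upright in the crate (scene (325,306), wrist (388,181)). The flap is shut between pin and post, the bystanders are unmoved, and the gripper is well above everything.

Run:
```python
from h import *
import pickle
o=pickle.load(open("o10.pkl","rb"));print(crate(wback(o,(388,181),.036)), crate(back("scene",(325.5,301),.036)))
a,b=cv2.imread("pics/scene0.png"),cv2.imread("pics/s10.png")
d=cv2.absdiff(a,b).max(2)
for n,(x,y,w,h) in dict(dome=(170,205,66,65),scoop=(180,295,65,115),comb=(410,295,80,75)).items(): print(n,(d[y:y+h,x:x+w]>40).sum())
print(ctrl.finish_job())
```

```text
[ 0.11456453 -0.00304977] [ 0.11472297 -0.00246707]
dome 0
scoop 0
comb 0
the job is handed in; nothing more can be done
None
```

The dish is inside the crate, standing upright, with the flap shut behind it and the fingers well clear. I handed the job in at about 9.3 s of the 40 s allowed.

- **How it went:** I straddled the dish with the open fingers in line with the doorway. The front finger opened the flap to about 0.7 rad while the dish was still wholly outside (x about −42 mm). It stayed on the flap at least until the dish was at x about +19 mm, while the rear finger pushed.
- **On the way in:** From about x = 45 mm the flap leaned on the dish itself and nudged it right to about y = −8 mm, so I recentred the rear finger twice. I then pushed the dish clear of the flap's swing, backed off and lifted straight up.
- **Last checks:** The wrist and scene cameras agree within 1 mm that the dish is at crate (115, −3) mm. The flap looks shut in the pictures. Dome, scoop and comb show no pixel change from the start. I checked the ring by eye only, and it looks unmoved. No check failed. Flap angles and contact were judged from pictures, not measured.

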